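Bring the packing up to the gauge pointer

TASK

A packing block is already lying in front of the tip of the height gauge's red pointer. Choose the one other block that brings the top of the stack level with the pointer, set it squarely on top of the block there, and stop. Leave the block below and the block that is not needed where they are.

Things in the scene. Friction and masses are not known exactly. Their poses are not given: they have to be found in the camera images.
- gauge_mark (a point): Tip of the red pointer (16 mm wide, 4 mm thick) of the height gauge, at the middle of its thickness: its height, 76 mm above the bench, is the mark. It sits on a fixed steel post (92 mm tall, 14 mm across, its axis 21 mm behind the tip) with a dark foot (60 x 40 x 12 mm). It points towards the stack; the centre of the block that already lies there on the bench is 43 to 59 mm horizontally from this tip; the other blocks are over 100 mm away.
- yellow_centre (a point): Centre (half-way up) of the yellow packing block, 20 mm thick, 50 x 70 mm in plan (x is the 50 mm side, y the 70 mm side, z up); flat plastic block, loose, lying flat, yellow, with two small steel plugs showing in its top. Its mass is 49 to 99 g.
- blue_centre (a point): Centre (half-way up) of the blue packing block, 38 mm thick, 50 x 70 mm in plan (x is the 50 mm side, y the 70 mm side, z up); flat plastic block, loose, lying flat, blue, with two small steel plugs showing in its top. Its mass is 93 to 187 g.
- white_centre (a point): Centre (half-way up) of the white packing block, 56 mm thick, 50 x 70 mm in plan (x is the 50 mm side, y the 70 mm side, z up); flat plastic block, loose, lying flat, white, with two small steel plugs showing in its top. Its mass is 137 to 275 g.
Things that resemble listed ones, but are neither listed nor needed, are in the scene too. Leave any brown look-alike of the part that bears white_centre alone.

How it is judged (in metres and radians):
At the end, for the whole second after the job is handed in: Added block: top within 5 mm of the mark, centre within 18 mm of the block below, level within 0.1 rad, turned under 15 degrees from it; block below: the one that lay there, within 80 mm of gauge_mark, moved under 25 mm; the third block moved under 30 mm (((height (world z) of white_centre between 0.043 and 0.053 m and horizontal distance between white_centre and yellow_centre below 0.018 m and angle between the x axis of white_centre and the x axis of yellow_centre, either way round below 0.26 rad and angle between white_centre's own z axis and vertical below 0.1 rad and horizontal distance between yellow_centre and gauge_mark below 0.08 m and distance of yellow_centre from where it was at the start of the episode below 0.025 m and distance of blue_centre from where it was at the start of the episode below 0.03 m) or (height (world z) of yellow_centre between 0.061 and 0.071 m and horizontal distance between yellow_centre and white_centre below 0.018 m and angle between the x axis of yellow_centre and the x axis of white_centre, either way round below 0.26 rad and angle between yellow_centre's own z axis and vertical below 0.1 rad and horizontal distance between white_centre and gauge_mark below 0.08 m and distance of white_centre from where it was at the start of the episode below 0.025 m and distance of blue_centre from where it was at the start of the episode below 0.03 m))); the robot touches nothing.
It also fails if it takes over 42 s, if anything falls off the work surface, if the arm or the gripper's body presses on something with over 40 N, if the wrist force passes 120 N, or if a joint passes its speed limit or range.

ROBOT

A 6-joint arm with a two-finger parallel gripper is mounted at the origin on a cart in front of the work surface, level with it; the furniture and walls round the work are solid. World frame = base frame: x ahead of the robot, y to its left, z up, the work surface at z = 0. Lengths are in mm, angles in rad, forces in N, time in s.
With the tool pointing down it reaches from about 275 to 825 mm from the base axis. Payload 4.9 kg.
Tool frame: the origin (TCP) lies midway between the tips of the shut fingers; the grasp point (between the pads) lies 19 mm behind it; y points along the fingers, x is the direction in which the jaws open and shut, and the axes are right-handed (so a half turn about y gives the same grasp; the last joint's range is limited). The gripper opens to 85 mm and grips with 20 to 120 N. Pads are 22 mm wide; open, the fingers measure 114 mm over their backs; the gripper's body (76 mm by 85 mm) begins 54 mm behind the grasp point. The pads swing forward as they close: fully open they stand 13 mm farther back than shut.
Start: joints at [1.006, 0.326, -0.193, 1.052, 0, 1.437], TCP at [229.676, 499.768, 231.281] pointing down, gripper open.
Joint ranges: [-2.65, 2.65], [-0.97, 1.79], [-1.3, 1.35], [-1.93, 2.1], [-1.47, 1.37], [-3.14, 3.14]. Speed limits (rad/s): [2.57, 2.57, 3.14, 3.14, 3.14, 3.14].

INTERFACE

Orientations are given as [roll, pitch, yaw] about the fixed x, y, z axes, in that order (R = Rz(yaw) Ry(pitch) Rx(roll)).
In Python, from workcell import robot gives the robot as it stands.
- The arm moves only by the tool arm_command, never from a script. Its arguments are lists of equal length, an entry for each row: "delta_pos": the shift along the world's x, y, z in m, a list of three; "yaw": the turn about the world's z in rad. In form: {"delta_pos": [[dx, dy, dz], ...], "yaw": [yaw, ...]}. A call has 1 to 10 rows; each row shifts and turns the commanded pose from where the row before left it; what a row does not reach is not made up. A row lasts 1/8 s, in which the tool goes at most 62.5 mm and 10.7 degrees, less where a joint would pass 70% of its speed; a pose out of reach is approached as far as the arm can. A call is refused whole if a number of a shift passes 0.0625 or a number of a turn 0.188, either way. A call with a gripper value outside its range is refused whole. "hand" is the finger opening in m, from 0 to 0.0854, set as the call begins (left out, the last holds). The fingers move at their own pace and stop on an object; "force" is the grip in N (left out, the last holds). Time passes only in rows, so rows that do not move let the fingers close. It gives the time, the measured TCP pose, the force and the opening at its end, in the units of the state.
- robot.sense(): the state, without advancing time (a new reading comes with each control period).
- robot.read_camera(name): name is "side" or "top" or "wrist"; returns a dict with "color" (480x640x3 uint8, blue, green, red), "depth" (480x640 float32, mm along the optical axis (not along the pixel's ray), 0 where there is no reading), "intrinsics" (3x3 intrinsics, pixels), "rvec" (rotation vector, rad) and "tvec" (3), from world to camera coordinates, as OpenCV has them. Camera axes: x right, y down, z forward; pixel columns grow to the right and rows downward; lengths in mm; the calibration is good to about 2 mm. A picture is of the moment at which its call begins.
- robot.close_job(): hands the job in, once; it reports no verdict.
Trained networks look in a picture, given as the dict that the camera call returned (one of the last four; its "shot" number tells which), for a name from the list of things; names that differ only in an ending like _2 or _b are one class to them, and where a whole thing is asked for, a point or a joint stands for the part that bears it (a point fixed in the world has none). Each returns a list of dicts, best first, with "conf" (0 to 1); they miss things now and then, are a little off and sometimes report something else, mostly with a low value. They report only what shows in the picture. A call takes as long as a camera call. They do not tell look-alikes from the thing itself.
- robot.search_frame(thing, picture): "at" ([x, y, z] in mm, in world coordinates, good to about 4 mm: the middle of the surface that is visible of it).
- robot.trace(thing, picture): "pixels" (480x640 bool, what is visible of it).
The state is a dict: "time": time; "joint_positions": joint angles; "qvel": joint speeds; "joint_efforts": joint torques, N m; "eef_pos": TCP position; "eef_rot": TCP orientation; "wrist_force": force on the tool from outside, world axes, zero at the start; "torque": the same for the moment, N m; "opening": finger opening in mm.
Only numpy, scipy, OpenCV 4.12 (cv2) and the standard library are available. Lean on these libraries where they do the work, as an engineer would, in place of code of your own. Each camera call takes 0.05 s, during which the arm holds its last target. There are 200 camera calls.

## Working session

There is one attempt and no reset: what is moved stays moved. The work goes in short steps, Python scripts to look and compute and a tool call to move; the robot and the scene stay as the last step left them, time stands still between calls to the robot, and variables do not carry over. Pictures are saved under pics/ and viewed, about 8 in all and at most 12, crops included, and the job is handed in when it is done.

Besides the shell and the picture viewer there is one more tool, called after "Request:" as name(argument=value, ...) on one line, values as JSON. arm_command: Moves the arm, as the interface text tells. Its arguments: {"type":"object","properties":{"delta_pos":{"type":"array","items":{"type":"array","items":{"type":"number"}}},"yaw":{"type":"array","items":{"type":"number"}},"hand":{"type":"number"},"force":{"type":"number"}},"required":["delta_pos","yaw"]}

```bash
mkdir -p pics
cat > h.py <<'E'
import numpy as np, cv2
from workcell import robot
def pts(p):
    d=p["depth"].astype(float);K=np.array(p["intrinsics"]);R=cv2.Rodrigues(np.array(p["rvec"],float))[0];t=np.array(p["tvec"],float).ravel()
    v,u=np.mgrid[:480,:640]
    c=np.stack([(u-K[0,2])*d/K[0,0],(v-K[1,2])*d/K[1,1],d],-1)
    w=(c-t)@R; w[d<=0]=np.nan
    return w
E
python3 - <<'E'
from h import *
s=robot.sense();print(s["time"],s["eef_pos"],s["eef_rot"],s["opening"])
for n in("top","side"):
    p=robot.read_camera(n);cv2.imwrite(f"pics/{n}0.png",p["color"]);w=pts(p)
    for th in("yellow_centre","blue_centre","white_centre","gauge_mark"):
        for r in robot.search_frame(th,p):print(n,th,np.round(r["at"]),round(r["conf"],2))
        if th[0]=="g":continue
        for r in robot.trace(th,p):
            m=r["pixels"];q=w[m];z=np.nanpercentile(q[:,2],90);k=q[abs(q[:,2]-z)<6]
            b=cv2.minAreaRect(k[:,:2].astype(np.float32))
            v,u=np.where(m);print("  tr",round(r["conf"],2),"px",u.mean().round(),v.mean().round(),"z",z.round(1),"rect",np.round(b[0]),np.round(b[1]),round(b[2],1))
E
```

```text
0.0 [229.34831521 499.28561976 230.53315174] [-1.57056285  0.00163038  1.14001317] 85.13248185125362
top yellow_centre [ 576. -183.   20.] 0.56
  tr 0.97 px 421.0 219.0 z 24.0 rect [ 579. -185.] [50. 70.] 10.4
top blue_centre [542. 311.  40.] 0.82
  tr 0.73 px 193.0 239.0 z 42.4 rect [543. 318.] [70. 50.] 68.6
top white_centre [ 439. -110.   55.] 0.89
  tr 0.93 px 394.0 279.0 z 59.7 rect [ 441. -114.] [50. 70.] 38.2
  tr 0.9 px 340.0 256.0 z 59.9 rect [495.  -1.] [70. 51.] 67.7
top gauge_mark [474.  75.  14.] 0.71
side yellow_centre [ 573. -197.   21.] 0.63
  tr 0.57 px 361.0 317.0 z 20.4 rect [ 578. -186.] [52. 74.] 10.1
side blue_centre [544. 296.  33.] 0.69
  tr 0.84 px 302.0 195.0 z 38.1 rect [543. 317.] [80. 50.] 67.3
side white_centre [493. -21.  47.] 0.9
side white_centre [ 440. -130.   46.] 0.58
  tr 0.95 px 289.0 298.0 z 56.0 rect [ 440. -117.] [53. 73.] 36.2
  tr 0.86 px 305.0 263.0 z 56.1 rect [483. -33.] [142.  50.] 66.8
side gauge_mark [474.  65.  38.] 0.57
```

View pics/top0.png

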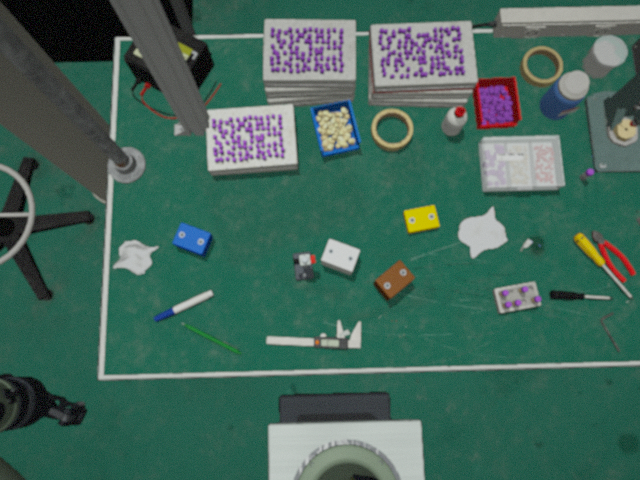

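View pics/side0.png

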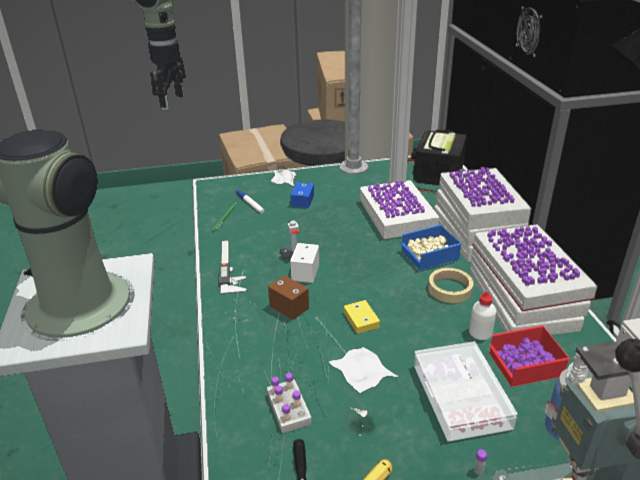

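Candidates (top view):
- **White block:** (340,256), lying at the gauge whose red pointer is at (312,258).
- **Brown look-alike:** (394,279), to be left alone.
- **Yellow block:** (421,219). The only other yellow thing is the screwdriver handle at (590,250).
- **Blue block:** (193,239), also to be left alone.

56 + 20 = 76 mm, so yellow goes on white. I'll move above yellow.

Request:
arm_command(delta_pos=[[0.025,-0.05,0],[0.025,-0.05,0],[0.025,-0.05,0],[0.025,-0.05,0],[0.025,-0.05,0],[0.025,-0.05,0],[0.025,-0.05,0],[0.025,-0.05,0],[0.025,-0.05,0],[0.025,-0.05,0]], yaw=[-0.096,-0.096,-0.096,-0.096,-0.096,-0.096,-0.096,-0.096,-0.096,-0.096], hand=0.07)

```text
time: 2.05
eef_pos: [480.4, -2.0, 231.5]
eef_rot: [-1.571, -0.001, 0.177]
wrist_force: [0.5, 0.1, 0.4]
opening: 69.8
```

Request:
arm_command(delta_pos=[[0.025,-0.046,-0.01],[0.025,-0.046,-0.01],[0.025,-0.046,-0.01],[0.024,-0.048,-0.01],[0,0,0],[0,0,0]], yaw=[0,0,0,0,0,0])

```text
time: 2.8
eef_pos: [578.1, -185.9, 190.9]
eef_rot: [-1.57, 0.001, 0.18]
wrist_force: [-0.2, 0.6, -0.1]
opening: 69.9
```

```bash
cat > m.py <<'E'
from h import *
def meas(p,th,w):
    for r in robot.trace(th,p):
        m=r["pixels"];q=w[m];z=np.nanpercentile(q[:,2],80);k=q[abs(q[:,2]-z)<5]
        b=cv2.minAreaRect(k[:,:2].astype(np.float32))
        print(th,round(r["conf"],2),"z",np.nanmedian(k[:,2]).round(1),"rect",np.round(b[0],1),np.round(b[1],1),round(b[2],1))
E
python3 - <<'E'
from m import *
s=robot.sense();print(s["time"],s["eef_pos"],s["eef_rot"],s["opening"],s["wrist_force"])
p=robot.read_camera("wrist");cv2.imwrite("pics/w1.png",p["color"]);w=pts(p)
for t in("yellow_centre","white_centre"):meas(p,t,w)
E
```

```text
2.8 [ 578.10312923 -185.86347914  190.91491638] [-1.56970988e+00  9.71485783e-04  1.79709171e-01] 69.89360239958346 [-0.18579868  0.6028976  -0.07689779]
yellow_centre 0.69 z 19.4 rect [ 578.4 -183.8] [50.1 70.4] 9.6
white_centre 0.82 z 55.2 rect [ 440.6 -112.5] [50.6 70.4] 37.8
```

View pics/w1.png

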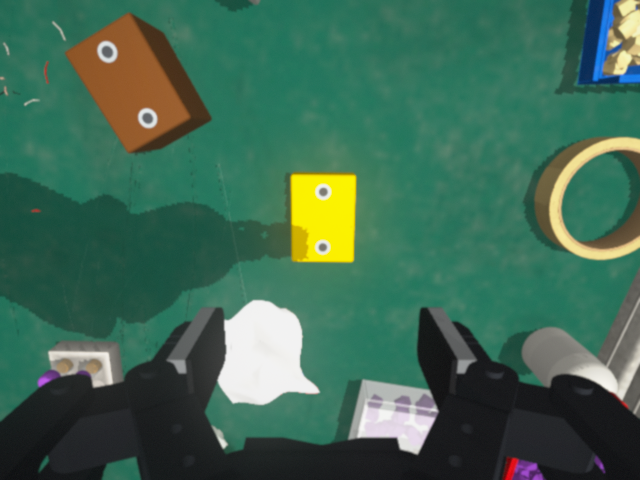

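The wrist view shows the yellow block with two plugs at pixel (323,218), squarely between the jaws. The brown look-alike is at (140,85) and well clear. The wrist fix agrees with the others to 2 mm, so I'll descend and grip.

Request:
arm_command(delta_pos=[[0,0.001,-0.04],[0,0,-0.04],[0,0,-0.04],[0,0,-0.03],[0,0,-0.02],[0,0,-0.01],[0,0,-0.005],[0,0,-0.003],[0,0,0]], yaw=[-0.006,0,0,0,0,0,0,0,0])

```text
time: 4.08
eef_pos: [579.1, -185.3, 3.8]
eef_rot: [-1.571, -0.001, 0.174]
wrist_force: [-0.6, 0.6, -0.7]
opening: 70.2
```

Request:
arm_command(delta_pos=[[0,0,0],[0,0,0],[0,0,0],[0,0,0],[0,0,0],[0,0,0]], yaw=[0,0,0,0,0,0], hand=0.03, force=40)

```text
time: 4.82
eef_pos: [579.2, -185.6, 4.1]
eef_rot: [-1.572, -0.001, 0.174]
wrist_force: [-0.1, 1.0, 5.1]
opening: 48.9
```

Request:
arm_command(delta_pos=[[0,0,0.01],[0,0,0.03],[0,0,0.055],[0,0,0.055],[-0.014,0.015,0],[-0.014,0.025,0],[-0.014,0.03,0],[-0.014,0.03,0],[0,0,0],[0,0,0]], yaw=[0,0,0,0,-0.141,-0.141,-0.141,-0.141,0,0])

```text
time: 6.08
eef_pos: [523.1, -85.6, 153.6]
eef_rot: [-1.571, -0.001, -0.389]
wrist_force: [-0.1, 0.2, -1.0]
opening: 48.9
```

Run:
```python
from m import *
s=robot.sense();print(s["time"],s["eef_pos"],s["eef_rot"],s["opening"],s["wrist_force"])
p=robot.read_camera("wrist");cv2.imwrite("pics/w2.png",p["color"]);w=pts(p)
for t in("white_centre","yellow_centre"):meas(p,t,w)
c=p["color"].astype(int);m=(c[...,2]>120)&(c[...,1]<60)&(c[...,0]<60)&(w[...,2]>60)&(w[...,2]<90)
print(m.sum(),np.nanmean(w[m],0),np.nanmin(w[m],0),np.nanmax(w[m],0))
p=robot.read_camera("side");w=pts(p);meas(p,"yellow_centre",w)
```

```text
6.075 [523.12546582 -85.57804791 153.64581451] [-1.57102688e+00 -9.62768366e-04 -3.88929394e-01] 48.86154707246228 [-0.09175904  0.1966966  -1.03869508]
white_centre 0.79 z 55.3 rect [ 440.5 -110.9] [50.5 68.7] 39.6
white_centre 0.71 z 55.3 rect [4.945e+02 3.000e-01] [69.3 50.5] 67.6
yellow_centre 0.88 z 168.9 rect [522.7 -83.6] [70.8 50.7] 67.4
792 [483.42325449  60.02708941  77.2176076 ] [474.39215908  54.38715899  74.18788914] [491.37936053  66.14776473  79.38574458]
yellow_centre 0.67 z 168.2 rect [523.4 -90.4] [68.1 49.6] 65.8
```

View pics/w2.png

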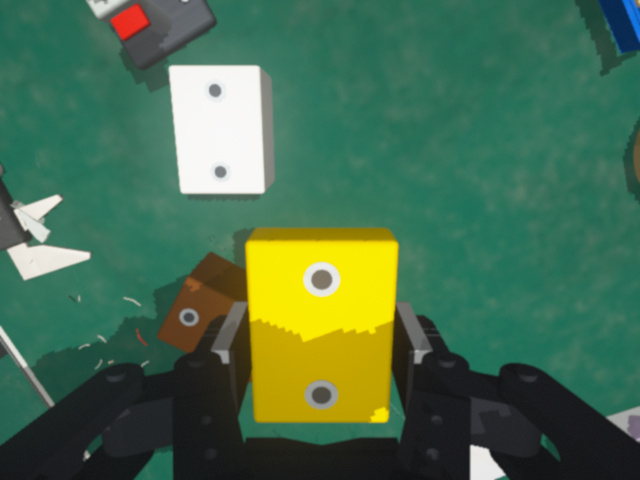

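The wrist view shows yellow held squarely. White is at pixel (221,130), the gauge's red pointer at (130,20) and brown at (205,310). Held yellow is at (523,-84) and white at (494.5,0). The pointer tip is about (485,54), which leaves enough clearance. Moving over and lowering.

Request:
arm_command(delta_pos=[[-0.01,0.03,0],[-0.009,0.03,0],[-0.009,0.023,0],[0,0,0],[0,0,-0.03],[0,0,-0.03],[0,0,-0.015],[0,0,-0.01],[0,0,0],[0,0,0]], yaw=[0,0,0,0,0,0,0,0,0,0])

```text
time: 7.58
eef_pos: [495.4, -2.4, 69.0]
eef_rot: [-1.571, -0.001, -0.39]
wrist_force: [-0.5, -0.2, -1.7]
opening: 49.0
```

Run:
```python
from m import *
s=robot.sense();print(s["time"],s["eef_pos"],s["eef_rot"],s["opening"],s["wrist_force"])
p=robot.read_camera("wrist");w=pts(p)
for t in("white_centre","yellow_centre"):meas(p,t,w)
p=robot.read_camera("side");w=pts(p);meas(p,"yellow_centre",w);meas(p,"white_centre",w)
cv2.imwrite("pics/s3.png",cv2.resize(p["color"][190:340,220:400],None,fx=4,fy=4,interpolation=2))
```

```text
7.575 [495.42657195  -2.44304161  68.9856409 ] [-1.57052483e+00 -1.29698688e-03 -3.90069123e-01] 49.03510220152255 [-0.53489874 -0.21528514 -1.6653681 ]
white_centre 0.87 z 54.7 rect [507.1  31.2] [ 3.6 49.4] 67.7
white_centre 0.68 z 21.8 rect [446.8 -81.8] [12.3 36.5] 58.1
yellow_centre 0.83 z 84.3 rect [495.1  -0.5] [70.9 50.5] 67.6
yellow_centre 0.67 z 83.8 rect [495.2  -6.9] [71.8 48.2] 67.3
white_centre 0.56 z 52.9 rect [479.8 -39.3] [122.7  50.3] 66.6
```

View pics/s3.png

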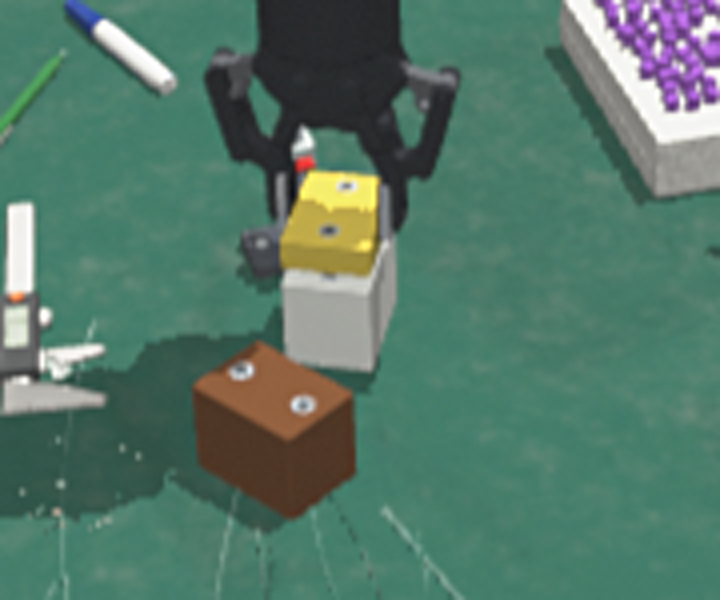

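The side crop shows yellow aligned about 8 mm above white, with the pointer clear behind it at (305,160). Lowering 8 mm.

Request:
arm_command(delta_pos=[[0,0.001,-0.004],[0,0,-0.003],[0,0,-0.001],[0,0,0],[0,0,0]], yaw=[0,0,0,0,0])

```text
time: 8.5
eef_pos: [494.7, -1.3, 60.2]
eef_rot: [-1.571, -0.0, -0.39]
wrist_force: [0.1, 0.1, -0.1]
opening: 49.0
```

Request:
arm_command(delta_pos=[[0,0,0],[0,0,0],[0,0,0],[0,0,0]], yaw=[0,0,0,0], hand=0.068)

```text
time: 9.0
eef_pos: [494.7, -1.2, 60.3]
eef_rot: [-1.571, -0.0, -0.39]
wrist_force: [0.5, -0.7, 0.5]
opening: 67.9
```

Request:
arm_command(delta_pos=[[0,0,0.005],[0,0,0.02],[0,0,0.04],[0,0,0.05],[-0.01,-0.04,0.02],[-0.01,-0.04,0],[0,0,0]], yaw=[0,0,0,0,0,0,0])

```text
time: 9.88
eef_pos: [474.5, -83.2, 196.0]
eef_rot: [-1.571, -0.001, -0.394]
wrist_force: [-0.1, 0.3, -0.4]
opening: 68.2
```

Run:
```python
from m import *
s=robot.sense();print(s["time"],s["eef_pos"],s["opening"],s["wrist_force"])
for n in("wrist","top","side"):
    p=robot.read_camera(n);w=pts(p);print(n)
    for t in("yellow_centre","white_centre","blue_centre"):meas(p,t,w)
    if n=="side":cv2.imwrite("pics/s4.png",cv2.resize(p["color"][190:340,220:400],None,fx=4,fy=4,interpolation=2))
```

```text
9.875 [474.47519142 -83.2182575  196.04164823] 68.17131000382413 [-0.06739541  0.27258256 -0.42290657]
wrist
yellow_centre 0.95 z 75.3 rect [4.943e+02 2.000e-01] [69.6 50.1] 67.5
white_centre 0.85 z 55.4 rect [ 440.5 -112.7] [50.6 70.2] 37.7
white_centre 0.7 z 77.0 rect [481.4  60.1] [19.3 11.6] 2.7
top
yellow_centre 0.61 z 77.0 rect [495.4  -0.6] [69.6 50.4] 67.8
white_centre 0.59 z 46.3 rect [472.5   6.9] [59.2  1.8] 67.4
blue_centre 0.95 z 39.5 rect [543.5 318.8] [70.4 50.3] 68.0
side
yellow_centre 0.57 z 74.9 rect [495.6  -3. ] [77.5 50. ] 67.5
white_centre 0.92 z 54.7 rect [ 439.6 -115.6] [53.5 73.9] 38.8
white_centre 0.57 z 46.4 rect [502.  -23.1] [82.2 40.9] 27.2
blue_centre 0.75 z 36.7 rect [535.2 296.4] [34.6 50.7] 61.0
```

View pics/s4.png

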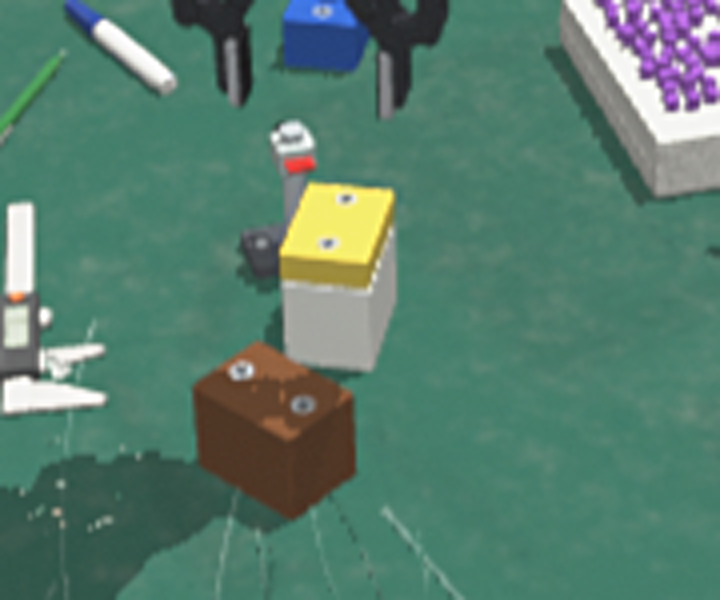

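The crop shows yellow flush on white at (338,235), with the red pointer at (300,163) untouched. Brown and blue have not moved, and the gripper is clear. Handing in.

```bash
python3 -c "
from workcell import robot
print(robot.close_job())"
```

```text
the job is handed in; nothing more can be done
None
```

I set the yellow block (20 mm) on the white one (56 mm) already at the gauge, so the stack should stand at the 76 mm mark. I then drew the gripper clear and handed the job in at about 10 s of the 42 s allowed.

- **Height:** the cameras put yellow's top at 74.9 to 77.0 mm, within the 5 mm allowed.
- **Position and turn:** the wrist camera puts yellow's centre at (494.3, 0.2) mm, against (494.5, 0.3) mm measured for white before placing. Both are turned the same to within about 0.1°. Top and side agree to about 3 mm.
- **Blocks left alone:** in the top view blue is within about 1 mm of its start, and the wrist view has the brown look-alike unmoved.
- **Weak readings:** after placing, white was mostly hidden, so I only saw by eye in the side crop that it had not moved. The network's traces of it then were unreliable; one picked up the gauge instead. The side view of blue, partly hidden by the gripper, was also off, so I went by the top view.

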